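# Shop counter: put the hand-held devices back on charge

## Task

The power is back on in the shop: put the telephone handset, the card reader, the bar-code scanner and the torch back on charge, each in its own cradle (the one of its colour and outline), face up and the right way round, sitting fully down on the pocket floor. Set each one down gently, do not drop them, and leave the calculator and the tape roll where they are.

Things in the scene. Friction and masses are not known exactly. Their poses are not given: they have to be found in the camera images.
- phone: Black cordless telephone handset, green-grey display, white keys; 130 long, 46 wide, 26 mm tall, +x (earpiece) end round in plan; 0.13 kg. Lies loose, face up. Origin on the flat underside at its charging contacts, on the centre line; the middle of the device is 20 mm from it towards +x. x along the device to its top/front end, z up. Upright sides; pinch across the width near the middle.
- reader: Blue card payment reader, grey screen in a black frame in its +x half, white keys, last row (-x end) red, yellow, green; 116 long, 66 wide, 24 mm tall; 0.22 kg. Lies loose, face up. Origin on the flat underside at its charging contacts, on the centre line; the middle of the device is 20 mm from it towards +x. x along the device to its top/front end, z up. Upright sides; pinch across the width near the middle.
- scanner: Yellow pocket bar-code scanner, black ends, round orange button in its +x half, black display behind it; 108 long, 40 wide, 30 mm tall; 0.12 kg. Lies loose, face up. Origin on the flat underside at its charging contacts, on the centre line; the middle of the device is 20 mm from it towards +x. x along the device to its top/front end, z up. Upright sides; pinch across the width near the middle.
- torch: Flat torch, red ribbed body 28 mm wide, silver head (32 wide, 28 long) at the +x end; 120 long, 28 mm tall; 0.15 kg. Lies loose, face up. Origin on the flat underside at its charging contacts, on the centre line; the middle of the device is 20 mm from it towards +x. x along the device to its top/front end, z up. Upright sides; pinch across the width near the middle.
- phone_cradle: Black charging tray for the telephone handset, fixed, 154 x 70, 17 mm tall; grey outline pad. Pocket floor 8 mm up; flared lip to 17 mm at ends and corners (play 3.5 mm at floor, 8 at top); mid-sides open 85 mm for fingers. Origin at counter level under the brass contacts; pocket middle 20 mm towards +x. Green lamp on the -x lip. Seated: device +x along cradle +x, origin 8 mm above this one.
- reader_cradle: Blue charging tray for the card reader, fixed, 140 x 90, 17 mm tall; black outline pad. Pocket floor 8 mm up; flared lip to 17 mm at ends and corners (play 3.5 mm at floor, 8 at top); mid-sides open 85 mm for fingers. Origin at counter level under the brass contacts; pocket middle 20 mm towards +x. Green lamp on the -x lip. Seated: device +x along cradle +x, origin 8 mm above this one.
- scanner_cradle: Yellow charging tray for the bar-code scanner, fixed, 132 x 64, 17 mm tall; black outline pad. Pocket floor 8 mm up; flared lip to 17 mm at ends and corners (play 3.5 mm at floor, 8 at top); mid-sides open 85 mm for fingers. Origin at counter level under the brass contacts; pocket middle 20 mm towards +x. Green lamp on the -x lip. Seated: device +x along cradle +x, origin 8 mm above this one.
- torch_cradle: Red charging tray for the torch, fixed, 144 x 56, 17 mm tall; black outline pad. Pocket floor 8 mm up; flared lip to 17 mm at ends and corners (play 3.5 mm at floor, 8 at top); mid-sides open 85 mm for fingers. Origin at counter level under the brass contacts; pocket middle 20 mm towards +x. Green lamp on the -x lip. Seated: device +x along cradle +x, origin 8 mm above this one.
- calculator: grey desk calculator with white keys, 145 x 100 x 21 mm, a bystander on the counter to one side; origin at the centre of its underside, x towards its display
- tape: roll of yellow packing tape lying flat, 96 mm across, 46 mm tall, a bystander on the counter to the other side; origin at the centre of its underside

How it is judged:
At the end, for the whole second after the job is handed in: Each of the four devices lies in its own cradle: its origin within 9 mm horizontally of the cradle's origin (so not back to front) and less than 11.5 mm above it (8 mm when seated), level within 0.08 rad, its length along the cradle's within 0.12 rad, released and at rest (horizontal distance between phone and phone_cradle below 0.009 m and z of phone in the frame of phone_cradle below 0.0115 m and angle between each of phone, reader, scanner, torch's own z axis and vertical below 0.08 rad and angle between the x axis of phone and the x axis of phone_cradle, either way round below 0.12 rad and linear speed of each of phone, reader, scanner, torch below 0.02 m/s and angular speed of each of phone, reader, scanner, torch below 0.1 rad/s and horizontal distance between reader and reader_cradle below 0.009 m and z of reader in the frame of reader_cradle below 0.0115 m and angle between the x axis of reader and the x axis of reader_cradle, either way round below 0.12 rad and horizontal distance between scanner and scanner_cradle below 0.009 m and z of scanner in the frame of scanner_cradle below 0.0115 m and angle between the x axis of scanner and the x axis of scanner_cradle, either way round below 0.12 rad and horizontal distance between torch and torch_cradle below 0.009 m and z of torch in the frame of torch_cradle below 0.0115 m and angle between the x axis of torch and the x axis of torch_cradle, either way round below 0.12 rad); the robot touches nothing.
It fails at once if the calculator is disturbed (moved more than 30 mm) (distance of calculator from where it was at the start of the episode above 0.03 m).
It fails at once if the tape roll is disturbed (moved more than 30 mm) (distance of tape from where it was at the start of the episode above 0.03 m).
It fails at once if a device is dropped or thrown: moves faster than 0.7 m/s out of the fingers (a free fall of about 25 mm) ((contact force between phone and the fingers below 0.05 N and linear speed of phone above 0.7 m/s) or (contact force between reader and the fingers below 0.05 N and linear speed of reader above 0.7 m/s) or (contact force between scanner and the fingers below 0.05 N and linear speed of scanner above 0.7 m/s) or (contact force between torch and the fingers below 0.05 N and linear speed of torch above 0.7 m/s)).
It also fails if it takes over 102 s, if anything falls off the work surface, if the arm or the gripper's body presses on something with over 40 N, if the wrist force passes 120 N, or if a joint passes its speed limit or range.

## Robot

A 6-joint arm with a two-finger parallel gripper is mounted at the origin on the work surface. World frame = base frame: x ahead of the robot, y to its left, z up, the work surface at z = 0. Lengths are in m, angles in rad, forces in N, time in s.
With the tool pointing down it reaches from about 0.3 to 0.95 m from the base axis. Payload 3.1 kg.
Tool frame: the origin (TCP) lies between the finger pads; the fingertips stand 19 mm ahead of it and the grasp point (between the pads) is the TCP; z points along the fingers, x is the direction in which the jaws open and shut, and the axes are right-handed (so a half turn about z gives the same grasp; the last joint's range is limited). The gripper opens to 85 mm and grips with 20 to 120 N. Pads are 22 mm wide; open, the fingers measure 114 mm over their backs; the gripper's body (76 mm by 85 mm) begins 54 mm behind the grasp point. The pads swing forward as they close: fully open they stand 13 mm farther back than shut.
Start: joints at [-1.233, 0.308, 1.634, -0, 1.2, -0.07], TCP at [0.248, -0.574, 0.25] pointing down, gripper open.
Joint ranges: [-3.06, 3.06], [-0.79, 1.96], [0.05, 2.63], [-1.19, 4.34], [0.05, 2.64], [-2.94, 2.94]. Speed limits (rad/s): [2.79, 2.79, 3.14, 3.14, 3.14, 3.14].

## Interface

Orientations are given as a unit quaternion [x, y, z, w].
In Python, from station import arm gives the robot as it stands. The module is installed in compiled form; this text tells all that it offers.
- The arm moves only by the tool jog_arm, never from a script. Its argument "motion" is a list of rows, each a list of 2 entries, a list of its own where there are three numbers: the shift along the tool's x, y, z in mm, then the turn, a rotation vector about the tool's x, y, z in rad. In form: [[[x, y, z], [wx, wy, wz]], ...]. A call has 1 to 12 rows; each row is the pose to reach, as a shift and turn from the pose measured when the call began, along the tool's axes at that moment; what a row does not reach only later rows make up. A row lasts 1/12 s, in which the tool goes at most 41.7 mm and 7.16 degrees, less where a joint would pass 70% of its speed; a pose out of reach is approached as far as the arm can. A call with a gripper value outside its range is refused whole. "grip" is the gripper's target within -1 to 1 (fully open at 1, half-way at 0, shut at -1), set as the call begins (left out, the last holds). The fingers move at their own pace and stop on an object; the grip force is fixed at half the most. Time passes only in rows, so rows that repeat a pose let the fingers close. It gives the time, the measured TCP pose, the force and the opening at its end, in the units of the state.
- arm.get_obs(): the state, without advancing time (a new reading comes with each control period).
- arm.camera(name): name is "scene" or "top" or "wrist"; returns a dict with "frame" (384x512x3 uint8, red, green, blue), "fx", "fy", "cx", "cy" (pixels), "D" ([k1, k2, p1, p2, k3] as OpenCV has them; the pictures are not rectified), "R" (3x3) and "t" (3): a world point X has camera coordinates R X + t. Camera axes: x right, y down, z forward; pixel columns grow to the right and rows downward; lengths in m; the calibration is good to about 2 mm. A picture is of the moment at which its call begins. There is no depth.
- arm.sign_off(): hands the job in, once; it reports no verdict.
Trained networks look in the newest picture that a camera, given by its name, has taken for a name from the list of things; names that differ only in an ending like _2 or _b are one class to them, and where a whole thing is asked for, a point or a joint stands for the part that bears it (a point fixed in the world has none). Each returns a list of dicts, best first, with "conf" (0 to 1); they miss things now and then, are a little off and sometimes report something else, mostly with a low value. They report only what shows in the picture. A call takes as long as a camera call.
- arm.boxes_of(camera, name): "bbox" ([left, top, right, bottom] in pixels, round what is visible of it).
- arm.trace(camera, name): "mask" (384x512 bool, what is visible of it) and "bbox" ([left, top, right, bottom] in pixels, round what is visible of it).
- arm.pinpoint(camera, name): "at" ([column, row] in pixels: a listed point, or the origin of a listed thing).
The state is a dict: "t": time; "q": joint angles; "dq": joint speeds; "joint_efforts": joint torques, N m; "tool_pos": TCP position; "tool_rot": TCP orientation; "contact_force": force on the tool from outside, world axes, zero at the start; "torque": the same for the moment, N m; "grip_width": finger opening in m.
Only numpy, scipy, OpenCV 4.12 (cv2) and the standard library are available. Lean on these libraries where they do the work, as an engineer would, in place of code of your own. Each camera call takes 0.05 s, during which the arm holds its last target. There are 200 camera calls.

## Working session

There is one attempt and no reset: what is moved stays moved. The work goes in short steps, Python scripts to look and compute and a tool call to move; the robot and the scene stay as the last step left them, time stands still between calls to the robot, and variables do not carry over. Pictures are saved under pics/ and viewed, about 12 in all and at most 16, crops included, and the job is handed in when it is done.

Besides the shell and the picture viewer there is one more tool, called as a command line: name --argument value ..., lists and objects as JSON in quotes. jog_arm: Moves the arm, as the interface text tells. Its arguments: {"type":"object","properties":{"motion":{"type":"array"},"grip":{"type":"number"}},"required":["motion"]}

```bash
mkdir -p pics; cat > h.py <<'E'
import numpy as np, cv2
from station import arm
def cam(n):
    c=arm.camera(n); c['K']=np.array([[c['fx'],0,c['cx']],[0,c['fy'],c['cy']],[0,0,1.]]); c['D']=np.array(c['D'],float);c['R']=np.array(c['R']);c['t']=np.array(c['t']).ravel()
    return c
def ray(c,px,z):
    u=cv2.undistortPoints(np.array(px,float).reshape(-1,1,2),c['K'],c['D']).reshape(-1,2)
    d=np.c_[u,np.ones(len(u))]@c['R']; o=-c['R'].T@c['t']
    s=(z-o[2])/d[:,2]; return o+s[:,None]*d
def proj(c,X):
    return cv2.projectPoints(np.array(X,float).reshape(-1,3),cv2.Rodrigues(c['R'])[0],c['t'],c['K'],c['D'])[0].reshape(-1,2)
def save(c,n): cv2.imwrite('pics/'+n+'.png',cv2.resize(c['frame'][:,:,::-1],(800,600)))
E
python3 - <<'E'
from h import *
for n in ['top','scene']:
    c=cam(n); save(c,n); print(n,-c['R'].T@c['t'])
    for th,h in [('phone',.026),('reader',.024),('scanner',.03),('torch',.028),('phone_cradle',.01),('reader_cradle',.01),('scanner_cradle',.01),('torch_cradle',.01),('calculator',.02),('tape',.046)]:
        p=arm.pinpoint(n,th); t=arm.trace(n,th)
        s=th
        for q in p[:2]: s+=' P%.2f %s %s'%(q['conf'],np.round(q['at']),np.round(ray(c,q['at'],0 if not 'cradle' in th else 0)[0],3))
        for q in t[:2]:
            m=q['mask'].astype(np.uint8); k=max(cv2.findContours(m,0,2)[0],key=cv2.contourArea).reshape(-1,2)
            W=ray(c,k,h)[:,:2]; r=cv2.minAreaRect((W*1000).astype(np.float32)); s+=' M%.2f %s %s %.0f'%(q['conf'],np.round(r[0]),np.round(r[1]),r[2])
        print(s)
print(arm.get_obs())
E
```

```text
top [0.38148886 0.00830394 1.19538488]
phone P0.84 [360. 211.] [ 0.445 -0.305  0.   ] M0.97 [ 462. -289.] [127.  53.] 38
reader P0.62 [153. 213.] [0.455 0.286 0.   ] M0.58 [461. 269.] [ 69. 116.] 40
scanner P0.57 [290. 218.] [ 0.432 -0.105  0.   ] M0.77 [457. -89.] [106.  40.] 49
torch P0.80 [218. 216.] [0.442 0.1   0.   ] P0.17 [351. 146.] [ 0.636 -0.29   0.   ] M0.91 [459.  98.] [120.  33.] 10 M0.58 [460. 269.] [ 69. 117.] 40
phone_cradle M0.71 [ 463. -294.] [133.  53.] 37
reader_cradle P0.92 [350. 146.] [ 0.636 -0.286  0.   ] M0.79 [ 650. -284.] [150.  95.] 18
scanner_cradle P0.96 [282. 152.] [ 0.624 -0.087  0.   ] M0.57 [651. -90.] [139.  65.] 9
torch_cradle P0.80 [152. 162.] [0.605 0.289 0.   ] M0.79 [627. 286.] [ 61. 150.] 90
calculator P0.62 [418. 158.] [ 0.596 -0.483  0.   ] M0.98 [ 600. -475.] [144. 104.] 24
tape P0.68 [ 83. 154.] [0.634 0.493 0.   ] M0.85 [621. 475.] [109.  93.] 64
scene [0.89129627 0.65983888 1.09304621]
phone P0.77 [229. 127.] [ 0.44  -0.305  0.   ] P0.32 [309. 332.] [0.615 0.485 0.   ] M0.68 [ 468. -282.] [143.  58.] 37
reader P0.90 [317. 250.] [0.451 0.
[... 899 characters left out ...]

{'t': 2.1, 'q': array([-1.23273952e+00,  3.08132989e-01,  1.63379683e+00, -1.53867042e-05,
        1.19969160e+00, -6.96882942e-02]), 'dq': array([ 5.61984424e-04, -1.07315097e-04, -1.30108178e-03, -6.76867946e-05,
       -2.79770450e-04,  4.59127987e-04]), 'joint_efforts': array([-3.91500225e-04, -4.15273511e+01, -2.77073175e+01, -1.47405058e-04,
        9.72561611e-04,  4.80393538e-06]), 'tool_pos': array([ 0.2478179 , -0.57377756,  0.25025296]), 'tool_rot': array([ 8.35627137e-01, -5.49297085e-01, -1.57854874e-05, -3.01604285e-06]), 'contact_force': array([ 0.50013121, -0.09834048, -0.5710811 ]), 'torque': array([-0.03110633, -0.04013869,  0.06361639]), 'grip_width': 0.08526871704298608}
```

```bash
python3 - <<'E'
import cv2
a=cv2.imread('pics/top.png'); print(a.shape)
a=a[190:390,80:720]; cv2.imwrite('pics/topc.png',cv2.resize(a,(800,250),interpolation=cv2.INTER_CUBIC))
E
```

```text
(600, 800, 3)
```

View pics/topc.png

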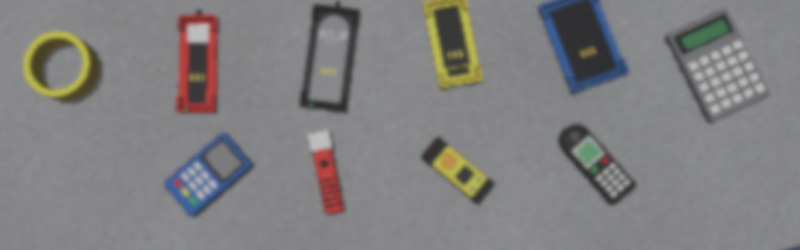

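View pics/scene.png

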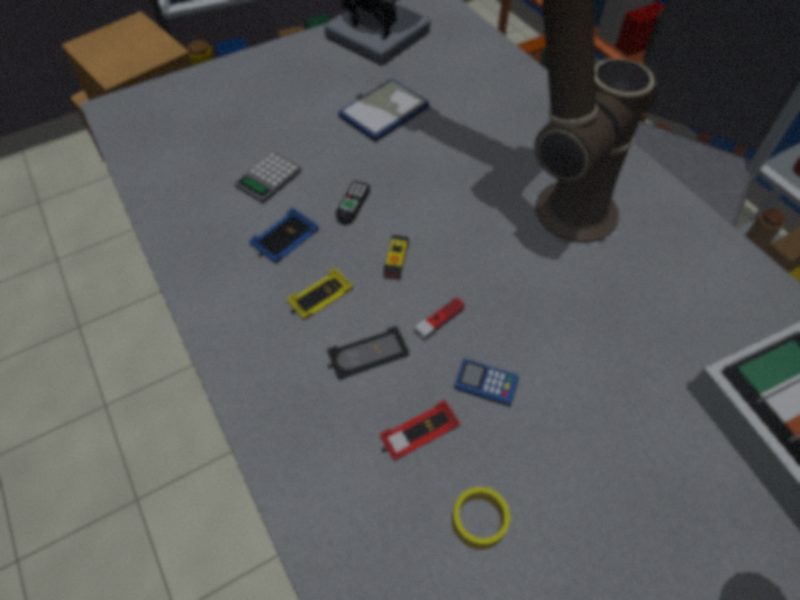

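```bash
cat >> h.py <<'E'
from scipy.spatial.transform import Rotation as Ro
def to(x,y,z,yaw):
    o=arm.get_obs(); R=Ro.from_quat(o['tool_rot']); a=np.radians(yaw)
    T=Ro.from_matrix(np.c_[[np.cos(a),np.sin(a),0],[np.sin(a),-np.cos(a),0],[0,0,-1]])
    d=R.inv().apply(np.array([x,y,z])-o['tool_pos'])*1000; w=(R.inv()*T).as_rotvec()
    print('shift',np.round(d,1).tolist(),'turn',np.round(w,3).tolist(),'rows>=%.1f'%max(np.linalg.norm(d)/41.7,np.degrees(np.linalg.norm(w))/7.16), 't',o['t'])
def look(names,zz=0.):
    "wrist picture: pinpoints, mask rectangles on a plane of the thing's height"
    c=cam('wrist')
    H=dict(phone=.026,reader=.024,scanner=.03,torch=.028)
    for th in names:
        h=H.get(th,.017)+(zz if th in H else 0); s=th
        for q in arm.pinpoint('wrist',th)[:1]: s+=' P%.2f %s'%(q['conf'],np.round(1000*ray(c,q['at'],H.get(th,.008) if 0 else zz if th in H else .008)[0,:2],1))
        for q in arm.trace('wrist',th)[:1]:
            m=q['mask'].astype(np.uint8); m=cv2.morphologyEx(m,cv2.MORPH_OPEN,np.ones((9,9),np.uint8))
            k=max(cv2.findContours(m,0,2)[0],key=cv2.contourArea).reshape(-1,2)
            r=cv2.minAreaRect((1000*ray(c,k,h)[:,:2]).astype(np.float32)); s+=' M%.2f mid %s size %s ang %.1f box %s'%(q['conf'],np.round(r[0],1),np.round(r[1],1),r[2],np.round(q['bbox']))
        print(s)
    return c
E
python3 -c "
from h import *
to(.463,-.290,.25,-52)"
```

```text
shift [-175.2, -310.1, 0.3] turn [0.0, 0.0, -0.255] rows>=8.5 t 2.1
```

jog_arm --motion '[[[-175,-310,0],[0,0,-0.255]],[[-175,-310,0],[0,0,-0.255]],[[-175,-310,0],[0,0,-0.255]],[[-175,-310,0],[0,0,-0.255]],[[-175,-310,0],[0,0,-0.255]],[[-175,-310,0],[0,0,-0.255]],[[-175,-310,0],[0,0,-0.255]],[[-175,-310,0],[0,0,-0.255]],[[-175,-310,0],[0,0,-0.255]],[[-175,-310,0],[0,0,-0.255]],[[-175,-310,0],[0,0,-0.255]],[[-175,-310,0],[0,0,-0.255]]]'

```text
t: 3.1
tool_pos: [0.4628, -0.2906, 0.2503]
tool_rot: [0.899, -0.438, -0.0, 0.0]
contact_force: [0.2, 0.4, -0.1]
grip_width: 0.0854
```

```bash
python3 -c "
from h import *
c=look(['phone','reader_cradle','scanner','scanner_cradle']); save(c,'w1'); print(-c['R'].T@c['t'],arm.get_obs()['tool_pos'])"
```

```text
phone P0.60 [ 444.3 -300.7] M0.77 mid [ 463.9 -286.9] size [126.5  45. ] ang 39.1 box [235. 117. 273. 213.]
reader_cradle P0.97 [ 624.6 -283.6] M0.95 mid [ 643.  -281.6] size [137.3  93.4] ang 19.0 box [288.   1. 405. 117.]
scanner P0.82 [ 442.8 -105.3] M0.89 mid [459.3 -92.8] size [109.   48.1] ang 48.3 box [ 88.  19. 153. 120.]
scanner_cradle M0.44 mid [ 600.2 -474.3] size [145.2 106.8] ang 23.8 box [375. 111. 482. 230.]
[ 0.52562284 -0.24064498  0.3732904 ] [ 0.46271325 -0.29067363  0.25025208]
```

View pics/w1.png

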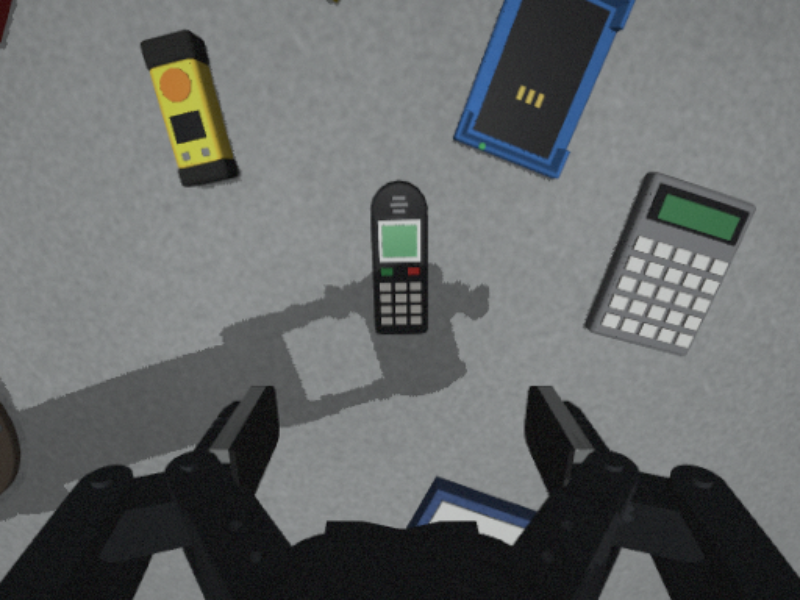

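```bash
python3 -c "
from h import *
to(.463,-.2875,.022,-51)"
```

```text
shift [-2.3, -2.2, 228.3] turn [0.0, 0.0, -0.019] rows>=5.5 t 3.55
```

jog_arm --motion '[[[-2.3,-2.2,40],[0,0,-0.019]],[[-2.3,-2.2,80],[0,0,-0.019]],[[-2.3,-2.2,120],[0,0,-0.019]],[[-2.3,-2.2,160],[0,0,-0.019]],[[-2.3,-2.2,190],[0,0,-0.019]],[[-2.3,-2.2,210],[0,0,-0.019]],[[-2.3,-2.2,220],[0,0,-0.019]],[[-2.3,-2.2,226],[0,0,-0.019]],[[-2.3,-2.2,228],[0,0,-0.019]],[[-2.3,-2.2,228],[0,0,-0.019]]]'

```text
t: 4.38
tool_pos: [0.4638, -0.2882, 0.023]
tool_rot: [0.903, -0.431, 0.001, 0.0]
contact_force: [-0.2, 0.0, 0.2]
grip_width: 0.0854
```

jog_arm --motion '[[[0,0,0],[0,0,0]],[[0,0,0],[0,0,0]],[[0,0,0],[0,0,0]],[[0,0,0],[0,0,0]],[[0,0,0],[0,0,0]],[[0,0,0],[0,0,0]],[[0,0,0],[0,0,0]],[[0,0,0],[0,0,0]],[[0,0,0],[0,0,0]],[[0,0,0],[0,0,0]]]' --grip -1

```text
t: 5.22
tool_pos: [0.4651, -0.2891, 0.0246]
tool_rot: [0.903, -0.43, 0.002, 0.0]
contact_force: [0.3, -0.3, 6.8]
grip_width: 0.0451
```

```bash
python3 -c "
from h import *
c=cam('wrist'); save(c,'w2'); to(.63,.092,.25,82)"
```

```text
shift [-191.3, -368.3, -225.8] turn [0.005, -0.004, -2.321] rows>=18.6 t 5.2667
```

View pics/w2.png

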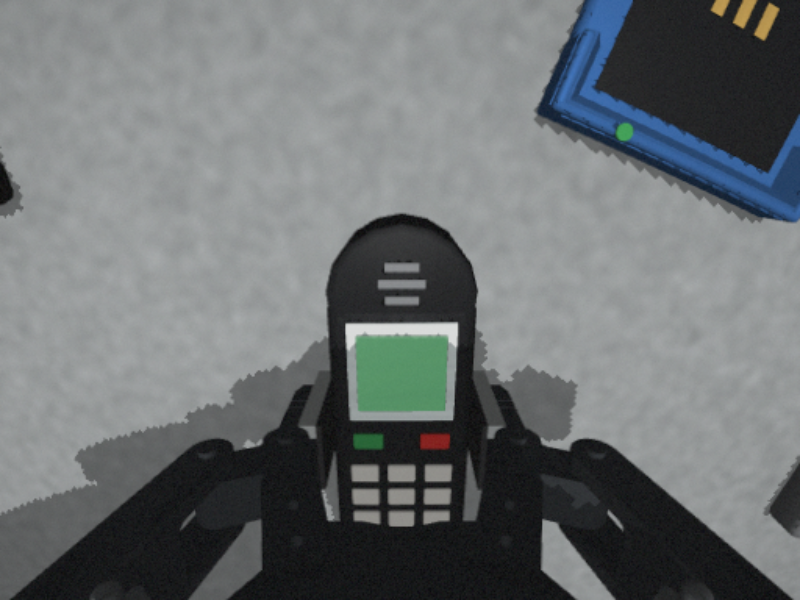

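```bash
python3 -c "
from h import *
to(.58,.092,.2,-98)"
```

```text
shift [-223.0, -329.4, -176.0] turn [-0.003, -0.004, 0.82] rows>=10.4 t 5.2667
```

jog_arm --motion '[[[0,0,-10],[0,0,0]],[[0,0,-40],[0,0,0]],[[0,0,-75],[0,0,0]],[[-25,-35,-105],[-0.003,-0.004,0.08]],[[-48,-70,-120],[-0.003,-0.004,0.18]],[[-72,-105,-130],[-0.003,-0.004,0.28]],[[-96,-140,-140],[-0.003,-0.004,0.38]],[[-120,-175,-150],[-0.003,-0.004,0.48]],[[-144,-210,-160],[-0.003,-0.004,0.58]],[[-168,-245,-170],[-0.003,-0.004,0.68]],[[-192,-282,-176],[-0.003,-0.004,0.77]],[[-212,-312,-176],[-0.003,-0.004,0.82]]]'

```text
t: 6.27
tool_pos: [0.5679, 0.0558, 0.2004]
tool_rot: [-0.655, 0.756, -0.001, 0.001]
contact_force: [0.6, 0.5, -1.4]
grip_width: 0.0449
```

jog_arm --motion '[[[-4,0,0],[0,0,0]],[[-4,0,0],[0,0,0]],[[-4,0,0],[0,0,0]]]'

```text
t: 6.52
tool_pos: [0.5676, 0.0598, 0.2001]
tool_rot: [-0.656, 0.755, -0.0, -0.0]
contact_force: [-0.7, -0.3, -2.6]
grip_width: 0.0444
```

```bash
python3 -c "
from h import *
c=look(['phone_cradle','torch_cradle','scanner_cradle','torch','phone']); save(c,'w3'); o=arm.get_obs();print(o['tool_pos'],o['grip_width'],o['tool_rot'])"
```

```text
phone_cradle P0.62 [609.1  97.6] M0.98 mid [629.2  93.8] size [ 69.7 153.1] ang 81.0 box [181.  45. 249. 197.]
torch_cradle P0.96 [603.2 283.3] M0.85 mid [625.2 284.8] size [ 67.5 147.7] ang 88.6 box [ 11.  83. 102. 220.]
scanner_cradle P0.73 [625.2 -86.1] M0.75 mid [650.  -84.4] size [136.6  68.7] ang 9.2 box [339.  14. 421. 151.]
torch P0.35 [604.  290.1]
phone P0.86 [429.9  83.7] M0.93 mid [480.1  72.5] size [110.5 272.1] ang 82.3 box [206. 136. 306. 340.]
[0.56848628 0.05924656 0.20036269] 0.044516255945367136 [-6.54509079e-01  7.56053659e-01 -5.17265027e-04  6.80584101e-04]
```

View pics/w3.png

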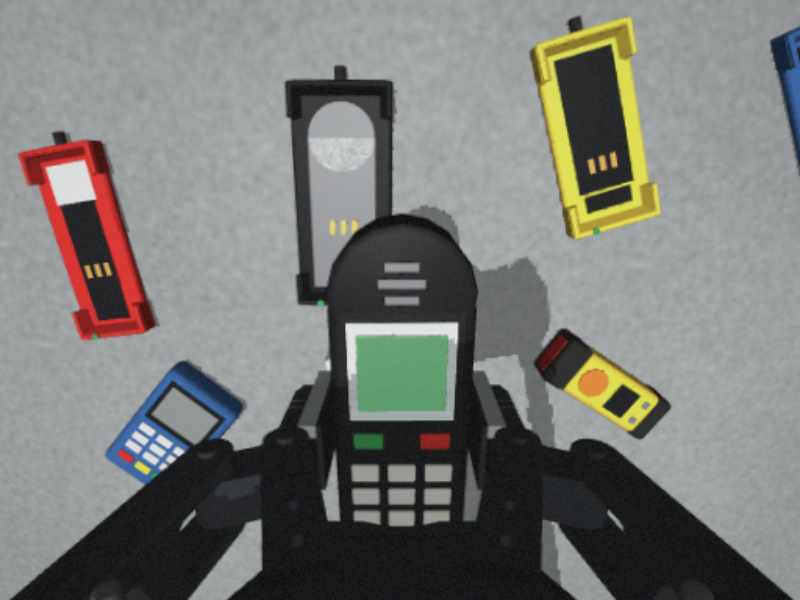

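```bash
cat >> h.py <<'E'
from scipy.optimize import minimize
SZ=dict(phone_cradle=(.154,.07,.017),reader_cradle=(.14,.09,.017),scanner_cradle=(.132,.064,.017),torch_cradle=(.144,.056,.017),phone=(.13,.046,.026),reader=(.116,.066,.024),scanner=(.108,.04,.03),torch=(.12,.03,.028))
def fit(c,camn,th,x,y,yaw,z0=0.,box=None):
    "refine middle x,y and yaw (deg) so that the projected box covers the traced mask"
    q=arm.trace(camn,th)[0]; m=cv2.morphologyEx(q['mask'].astype(np.uint8),cv2.MORPH_OPEN,np.ones((9,9),np.uint8)).astype(float); m=cv2.GaussianBlur(m,(0,0),1.5)
    L,W,H=SZ[th]
    def hull(p):
        a=np.radians(p[2]); P=[]
        for i in (-1,1):
            for j in (-1,1):
                for z in (z0,z0+H): u,v=i*L/2,j*W/2; P.append([p[0]/1e3+u*np.cos(a)-v*np.sin(a),p[1]/1e3+u*np.sin(a)+v*np.cos(a),z])
        im=np.zeros(m.shape,np.uint8); k=cv2.convexHull(proj(c,P).astype(np.float32)); cv2.fillConvexPoly(im,np.round(k*16).astype(np.int32),1,shift=4)
        return cv2.GaussianBlur(im.astype(float),(0,0),1.5)
    f=lambda p:np.abs(hull(p)-m).sum()
    r=minimize(f,[x*1e3,y*1e3,yaw],method='Nelder-Mead',options=dict(initial_simplex=np.array([[0,0,0],[8,0,0],[0,8,0],[0,0,6]])+[x*1e3,y*1e3,yaw]))
    a=np.radians(r.x[2]); print(th,'conf %.2f mid'%q['conf'],np.round(r.x,1),'origin',np.round(r.x[:2]-20*np.array([np.cos(a),np.sin(a)]),1),'err %.2f'%(r.fun/m.sum())); return r.x
E
python3 - <<'E'
from h import *
c=cam('wrist')
fit(c,'wrist','phone_cradle',.629,.094,-9)
fit(c,'wrist','torch_cradle',.625,.285,-2)
fit(c,'wrist','scanner_cradle',.648,-.085,9)
print(ray(c,np.array([[343,227],[98,270],[603,162]])*.64,.008).round(4))
E
```

```text
phone_cradle conf 0.73 mid [629.   94.8  -9.5] origin [609.2  98.2] err 0.34
torch_cradle conf 0.69 mid [624.7 290.   -2.1] origin [604.7 290.8] err 0.19
scanner_cradle conf 0.91 mid [648.6 -86.7   9.9] origin [628.9 -90.1] err 0.10
[[ 0.6096  0.0964  0.008 ]
 [ 0.6059  0.2901  0.008 ]
 [ 0.6294 -0.0925  0.008 ]]
```

```bash
python3 - <<'E'
from h import *
c=cam('wrist'); o=arm.get_obs(); R=Ro.from_quat(o['tool_rot']); print(R.as_euler('ZYX',degrees=True))
P=ray(c,np.array([[402,215],[402,224],[348,422],[454,422],[458,323],[346,323]])*.64,o['tool_pos'][2]+.0014)
print((R.inv().apply(P-o['tool_pos'])*1000).round(1))
for z in (.07,.036,.0325): to(.6293,.094,z,-98.8)
E
```

```text
[-9.81900073e+01  2.22326412e-02 -1.79894943e+02]
[[ -0.3 -65.8  -1.3]
 [ -0.3 -63.3  -1.3]
 [-17.7   0.6  -1.4]
 [ 16.8   0.6  -1.4]
 [ 16.6 -33.8  -1.3]
 [-17.  -33.8  -1.3]]
shift [-42.5, -55.0, 130.5] turn [-0.002, 0.0, 0.011] rows>=3.5 t 7.3167
shift [-42.5, -55.0, 164.5] turn [-0.002, 0.0, 0.011] rows>=4.3 t 7.3167
shift [-42.5, -54.9, 168.0] turn [-0.002, 0.0, 0.011] rows>=4.4 t 7.3167
```

jog_arm --motion '[[[-15,-19,30],[0,0,0.011]],[[-30,-38,60],[0,0,0.011]],[[-42.5,-55,90],[0,0,0.011]],[[-42.5,-55,115],[0,0,0.011]],[[-42.5,-55,130],[0,0,0.011]],[[-42.5,-55,135],[0,0,0.011]],[[-42.5,-55,135],[0,0,0.011]]]'

```text
t: 7.9
tool_pos: [0.6276, 0.094, 0.0633]
tool_rot: [-0.651, 0.759, 0.001, -0.001]
contact_force: [-0.4, 0.3, -0.8]
grip_width: 0.0445
```

```bash
python3 - <<'E'
from h import *
c=cam('wrist'); save(c,'w4')
for z in (.04,.0325): to(.6293,.094,z,-98.8)
E
```

```text
shift [-0.1, -0.4, 25.1] turn [-0.001, 0.0, -0.0] rows>=0.6 t 7.95
shift [-0.1, -0.4, 32.6] turn [-0.001, 0.0, -0.0] rows>=0.8 t 7.95
```

View pics/w4.png

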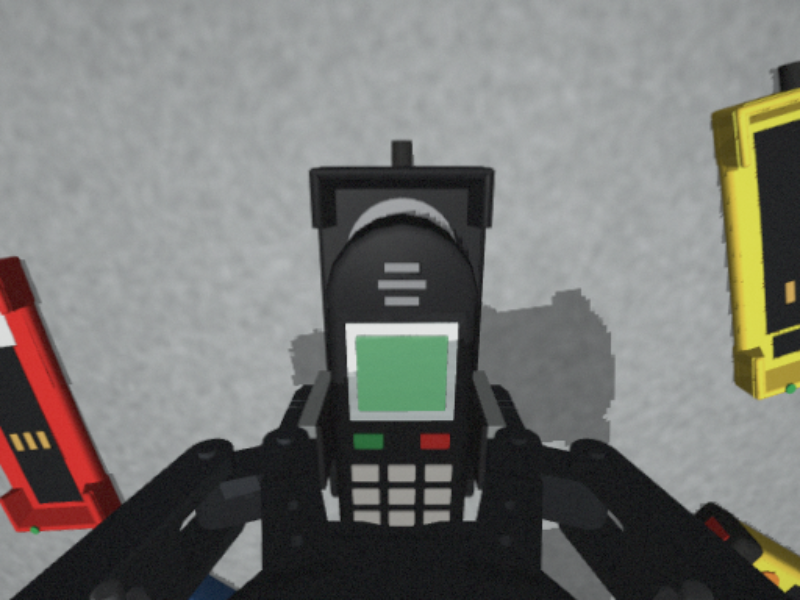

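jog_arm --motion '[[[0,0,8],[0,0,0]],[[0,0,16],[0,0,0]],[[0,0,24],[0,0,0]],[[0,0,28],[0,0,0]],[[0,0,31],[0,0,0]],[[0,0,32.5],[0,0,0]],[[0,0,32.5],[0,0,0]]]'

```text
t: 8.53
tool_pos: [0.629, 0.094, 0.0328]
tool_rot: [-0.651, 0.759, -0.0, 0.0]
contact_force: [0.2, -0.3, -1.2]
grip_width: 0.0452
```

```bash
python3 - <<'E'
from h import *
o=arm.get_obs();print(o['tool_pos'],o['contact_force'])
for z in (.0325,.2): to(.6293,.094,z,-98.8)
E
```

```text
[0.62899524 0.09396474 0.0327857 ] [ 0.23216631 -0.30958674 -1.22122787]
shift [-0.1, -0.3, 0.3] turn [-0.001, 0.0, -0.0] rows>=0.0 t 8.5333
shift [-0.1, -0.4, -167.2] turn [-0.001, 0.0, -0.0] rows>=4.0 t 8.5333
```

jog_arm --motion '[[[0,0,1.2],[0,0,0]],[[0,0,1.2],[0,0,0]],[[0,0,1.2],[0,0,0]]]'

```text
t: 8.78
tool_pos: [0.6293, 0.094, 0.0327]
tool_rot: [-0.651, 0.759, -0.0, 0.0]
contact_force: [-3.1, 0.3, 6.1]
grip_width: 0.0446
```

jog_arm --motion '[[[0,0,0],[0,0,0]],[[0,0,0],[0,0,0]],[[0,0,0],[0,0,0]],[[0,0,0],[0,0,0]],[[0,0,0],[0,0,0]],[[0,0,0],[0,0,0]],[[0,0,0],[0,0,0]],[[0,0,-15],[0,0,0]],[[0,0,-45],[0,0,0]],[[0,0,-85],[0,0,0]],[[0,0,-125],[0,0,0]],[[0,0,-165],[0,0,0]]]' --grip 1

```text
t: 9.78
tool_pos: [0.6287, 0.094, 0.2002]
tool_rot: [-0.651, 0.759, -0.0, 0.0]
contact_force: [0.8, -0.2, 0.4]
grip_width: 0.0853
```

```bash
python3 - <<'E'
from h import *
c=look(['phone']); save(c,'w5')
fit(c,'wrist','torch_cradle',.625,.29,-2)
fit(c,'wrist','scanner_cradle',.648,-.086,9)
for t,x,y,a in (('scanner',.459,-.092,48),('torch',.460,.099,10),('reader',.462,.270,-50)):
    try: fit(c,'wrist',t,x,y,a)
    except Exception as e: print(t,e)
E
```

```text
phone P0.77 [605.6 104.7] M0.71 mid [627.5  94.6] size [ 47.7 130.8] ang 81.6 box [232. 120. 279. 235.]
torch_cradle conf 0.82 mid [ 6.241e+02  2.909e+02 -4.000e-01] origin [604.1 291. ] err 0.15
scanner_cradle conf 0.84 mid [648.4 -86.4   8.9] origin [628.6 -89.5] err 0.13
scanner conf 0.77 mid [459.1 -88.6  44.5] origin [ 444.8 -102.6] err 0.39
torch conf 0.55 mid [457.4 102.1   9. ] origin [437.7  99. ] err 0.20
reader conf 0.59 mid [434.5 260.1 -28.9] origin [417.  269.7] err 5.68
```

View pics/w5.png

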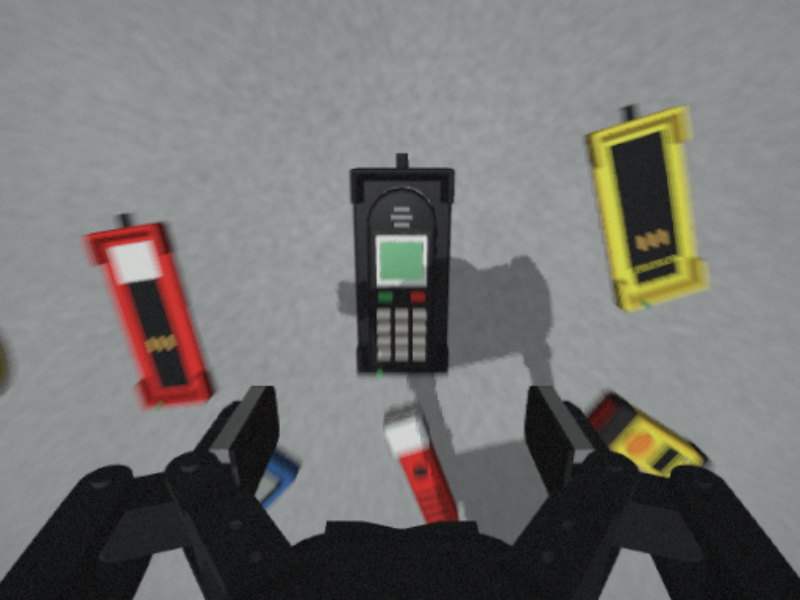

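```bash
python3 -c "
from h import *
to(.455,.1,.2,-80)"
```

```text
shift [20.4, 171.5, -3.8] turn [0.003, -0.0, -0.328] rows>=4.1 t 10.1833
```

jog_arm --motion '[[[4,35,-3],[0,0,-0.07]],[[8,72,-3],[0,0,-0.14]],[[13,110,-3],[0,0,-0.21]],[[17,145,-3],[0,0,-0.27]],[[20,165,-3],[0,0,-0.31]],[[20,171.5,-3],[0,0,-0.328]],[[20,171.5,-3],[0,0,-0.328]],[[20,171.5,-3],[0,0,-0.328]]]'

```text
t: 10.85
tool_pos: [0.4558, 0.1005, 0.199]
tool_rot: [0.766, -0.643, -0.001, 0.001]
contact_force: [0.4, -0.3, 0.1]
grip_width: 0.0851
```

```bash
python3 -c "
from h import *
c=look(['torch']); p=fit(c,'wrist','torch',.459,.099,10)
fit(c,'wrist','scanner',.459,-.09,48);fit(c,'wrist','torch_cradle',.625,.29,-2);fit(c,'wrist','scanner_cradle',.648,-.086,9)
to(p[0]/1e3,p[1]/1e3,.027,p[2]-90)"
```

```text
torch P0.74 [439.   98.6] M0.80 mid [460.6 102.1] size [118.1  31.4] ang 10.9 box [238. 118. 274. 229.]
torch conf 0.80 mid [458.1 101.6  10.5] origin [438.5  97.9] err 0.11
scanner conf 0.56 mid [456.  -87.8  50.2] origin [ 443.2 -103.2] err 0.17
torch_cradle conf 0.88 mid [ 6.252e+02  2.925e+02 -2.000e-01] origin [605.2 292.6] err 0.12
scanner_cradle conf 0.76 mid [649.2 -87.4   8.9] origin [629.4 -90.5] err 0.14
shift [-0.8, -3.1, 172.1] turn [0.003, 0.0, -0.009] rows>=4.1 t 11.2
```

jog_arm --motion '[[[-0.8,-2.5,40],[0.003,0,-0.009]],[[-0.8,-2.5,80],[0.003,0,-0.009]],[[-0.8,-2.5,115],[0.003,0,-0.009]],[[-0.8,-2.5,140],[0.003,0,-0.009]],[[-0.8,-2.5,158],[0.003,0,-0.009]],[[-0.8,-2.5,167],[0.003,0,-0.009]],[[-0.8,-2.5,171],[0.003,0,-0.009]],[[-0.8,-2.5,171],[0.003,0,-0.009]]]'

```text
t: 11.87
tool_pos: [0.4575, 0.1014, 0.0277]
tool_rot: [0.769, -0.64, -0.0, 0.0]
contact_force: [-0.8, 0.0, 1.2]
grip_width: 0.0856
```

jog_arm --motion '[[[0,0,0],[0,0,0]],[[0,0,0],[0,0,0]],[[0,0,0],[0,0,0]],[[0,0,0],[0,0,0]],[[0,0,0],[0,0,0]],[[0,0,0],[0,0,0]],[[0,0,0],[0,0,0]],[[0,0,0],[0,0,0]],[[0,0,0],[0,0,0]],[[0,0,0],[0,0,0]],[[0,0,0],[0,0,0]],[[0,0,0],[0,0,0]]]' --grip -1

```text
t: 12.87
tool_pos: [0.4586, 0.1016, 0.0287]
tool_rot: [0.769, -0.64, 0.0, -0.0]
contact_force: [-0.4, -0.5, 6.2]
grip_width: 0.0263
```

```bash
python3 -c "
from h import *
to(.56,.29,.18,-91)"
```

```text
shift [-166.9, -134.1, -151.1] turn [-0.001, 0.0, 0.2] rows>=6.3 t 12.8667
```

jog_arm --motion '[[[0,0,-10],[0,0,0]],[[0,0,-40],[0,0,0]],[[0,0,-75],[0,0,0.02]],[[-23,-18,-105],[-0.001,0,0.05]],[[-48,-38,-125],[-0.001,0,0.09]],[[-74,-59,-140],[-0.001,0,0.13]],[[-100,-80,-150],[-0.001,0,0.16]],[[-127,-102,-151],[-0.001,0,0.2]],[[-150,-120,-151],[-0.001,0,0.2]],[[-167,-134,-151],[-0.001,0,0.2]],[[-167,-134,-151],[-0.001,0,0.2]],[[-167,-134,-151],[-0.001,0,0.2]]]'

```text
t: 13.87
tool_pos: [0.5593, 0.2908, 0.1794]
tool_rot: [-0.702, 0.713, 0.0, -0.001]
contact_force: [-0.9, 0.0, -2.7]
grip_width: 0.0269
```

```bash
python3 -c "
from h import *
c=cam('wrist'); save(c,'w6')
fit(c,'wrist','torch_cradle',.625,.291,-1); print(arm.pinpoint('wrist','torch_cradle'))
o=arm.get_obs(); print(o['grip_width'],o['contact_force'])"
```

```text
torch_cradle conf 0.75 mid [526.5 292.5  -1.4] origin [506.5 292.9] err 0.39
[{'at': [258.1, 137.4], 'conf': 0.74}]
0.026842896734577616 [-0.34032258 -1.3921319  -1.78261698]
```

View pics/w6.png

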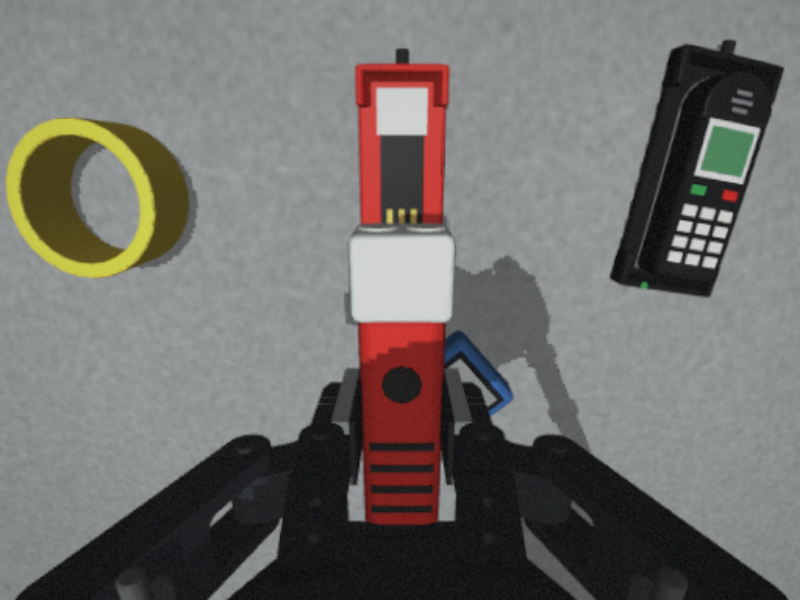

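```bash
python3 -c "
from h import *
c=cam('wrist');o=arm.get_obs(); R=Ro.from_quat(o['tool_rot'])
print(ray(c,np.array([[357,66],[448,66]])*.64,.017).round(4)); print(ray(c,np.array([[402,210],[402,222],[377,86],[427,86],[377,136],[427,136]])*.64,.008).round(4))
P=ray(c,np.array([[402,237],[402,322],[364,505],[440,505]])*.64,o['tool_pos'][2]-.0007)
print((R.inv().apply(P-o['tool_pos'])*1000).round(1))
to(.6255,.2918,.06,-91);to(.6255,.2918,.0367,-91)
"
```

```text
[[0.6944 0.3133 0.017 ]
 [0.6935 0.2591 0.017 ]]
[[0.6078 0.2878 0.008 ]
 [0.5998 0.288  0.008 ]
 [0.6844 0.3021 0.008 ]
 [0.6839 0.2711 0.008 ]
 [0.6548 0.303  0.008 ]
 [0.6543 0.2711 0.008 ]]
[[ -0.4 -59.3   0.6]
 [ -0.3 -33.4   0.6]
 [-13.8  37.    0.8]
 [ 13.5  36.9   0.8]]
shift [-4.2, -66.7, 119.3] turn [0.002, -0.001, -0.001] rows>=3.3 t 14.0667
shift [-4.2, -66.8, 142.6] turn [0.002, -0.001, -0.001] rows>=3.8 t 14.0667
```

```bash
python3 -c "
from h import *
to(.6243,.288,.06,-91)"
```

```text
shift [-0.4, -65.6, 119.3] turn [0.002, -0.001, -0.001] rows>=3.3 t 14.0667
```

jog_arm --motion '[[[0,-22,25],[0,0,0]],[[-0.4,-45,52],[0,0,0]],[[-0.4,-60,80],[0,0,0]],[[-0.4,-65.6,100],[0,0,0]],[[-0.4,-65.6,114],[0,0,0]],[[-0.4,-65.6,114],[0,0,0]],[[-0.4,-65.6,114],[0,0,0]]]'

```text
t: 14.65
tool_pos: [0.6228, 0.287, 0.0643]
tool_rot: [-0.7, 0.714, 0.001, -0.003]
contact_force: [0.9, 1.1, -0.6]
grip_width: 0.0265
```

```bash
python3 -c "
from h import *
c=cam('wrist'); save(c,'w7')
to(.6243,.288,.0367,-91)"
```

```text
shift [-0.2, -0.3, 29.3] turn [0.002, -0.001, -0.001] rows>=0.7 t 14.7
```

View pics/w7.png

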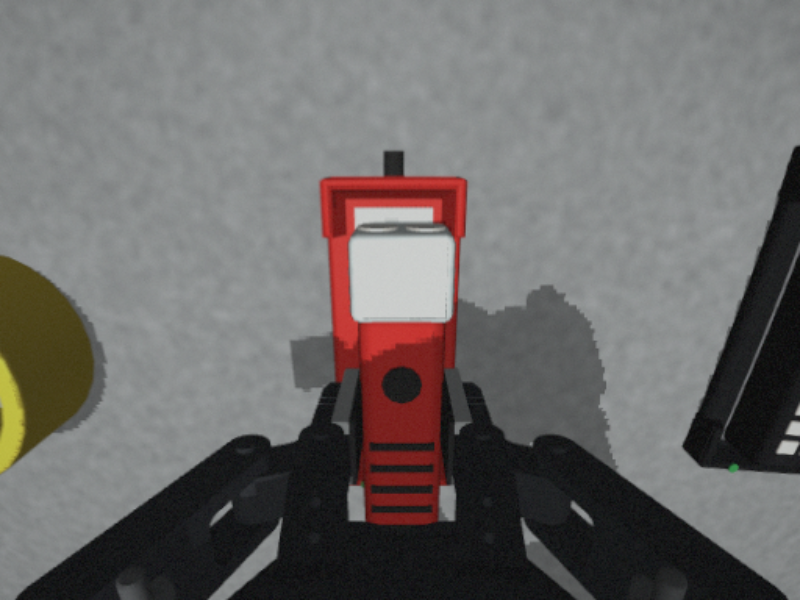

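```bash
python3 -c "
from h import *
c=cam('wrist')
print(ray(c,np.array([[321,180],[466,180]])*.64,.017).round(4),ray(c,np.array([[354,208],[433,208]])*.64,.008).round(4))
to(.6243,.291,.0367,-91)"
```

```text
[[0.698  0.3177 0.017 ]
 [0.697  0.2621 0.017 ]] [[0.6862 0.3065 0.008 ]
 [0.6857 0.2741 0.008 ]]
shift [-2.7, 0.6, 30.3] turn [-0.0, 0.0, -0.001] rows>=0.7 t 14.75
```

jog_arm --motion '[[[-2.7,-0.7,4],[0,0,0]],[[-2.7,-0.7,10],[0,0,0]],[[-2.7,-0.7,18],[0,0,0]],[[-2.7,-0.7,24],[0,0,0]],[[-2.7,-0.7,28],[0,0,0]],[[-2.7,-0.7,30.3],[0,0,0]],[[-2.7,-0.7,30.8],[0,0,0]],[[-2.7,-0.7,30.8],[0,0,0]],[[-2.7,-0.7,30.8],[0,0,0]]]'

```text
t: 15.5
tool_pos: [0.6253, 0.291, 0.0368]
tool_rot: [-0.701, 0.714, 0.0, -0.0]
contact_force: [-3.2, -0.6, 4.3]
grip_width: 0.0267
```

jog_arm --motion '[[[0,0,0],[0,0,0]],[[0,0,0],[0,0,0]],[[0,0,0],[0,0,0]],[[0,0,0],[0,0,0]],[[0,0,0],[0,0,0]],[[0,0,0],[0,0,0]],[[0,0,0],[0,0,0]],[[0,0,-15],[0,0,0]],[[0,0,-45],[0,0,0]],[[0,0,-85],[0,0,0]],[[0,0,-125],[0,0,0]],[[0,0,-165],[0,0,0]]]' --grip 1

```text
t: 16.5
tool_pos: [0.6252, 0.2909, 0.2045]
tool_rot: [-0.701, 0.714, 0.0, -0.0]
contact_force: [0.4, -0.1, 0.2]
grip_width: 0.0854
```

```bash
python3 -c "
from h import *
c=look(['torch']); save(c,'w8')
to(.46,.272,.2,40)"
```

```text
torch P0.83 [605.9 295.2] M0.87 mid [625.6 291.7] size [ 31.2 120.7] ang 89.0 box [239. 122. 274. 230.]
shift [23.6, 168.8, 7.6] turn [-0.011, -0.01, -2.287] rows>=18.3 t 16.65
```

View pics/w8.png

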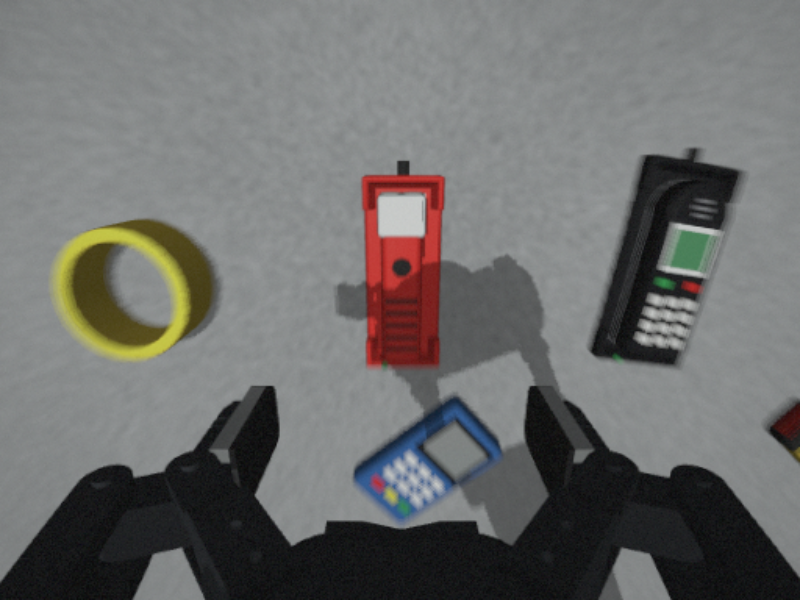

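jog_arm --motion '[[[4,28,5],[0,0,-0.12]],[[8,56,5],[0,0,-0.24]],[[12,84,5],[0,0,-0.36]],[[16,112,5],[0,0,-0.48]],[[20,140,5],[0,0,-0.6]],[[23.6,169,5],[0,0,-0.72]],[[23.6,169,5],[0,0,-0.84]],[[23.6,169,5],[0,0,-0.96]],[[23.6,169,5],[0,0,-1.08]],[[23.6,169,5],[0,0,-1.2]],[[23.6,169,5],[0,0,-1.32]],[[23.6,169,5],[0,0,-1.44]]]'

```text
t: 17.65
tool_pos: [0.4587, 0.2715, 0.2017]
tool_rot: [0.997, -0.071, 0.004, -0.002]
contact_force: [-0.2, 0.3, -0.9]
grip_width: 0.0858
```

```bash
python3 -c "
from h import *
to(.46,.272,.2,40)"
```

```text
shift [1.2, -0.6, 1.7] turn [-0.001, -0.01, -0.841] rows>=6.7 t 17.65
```

jog_arm --motion '[[[1.2,-0.6,0],[0,-0.01,-0.84]],[[1.2,-0.6,0],[0,-0.01,-0.84]],[[1.2,-0.6,0],[0,-0.01,-0.84]],[[1.2,-0.6,0],[0,-0.01,-0.84]],[[1.2,-0.6,0],[0,-0.01,-0.84]],[[1.2,-0.6,0],[0,-0.01,-0.84]],[[1.2,-0.6,0],[0,-0.01,-0.84]],[[1.2,-0.6,0],[0,-0.01,-0.84]],[[1.2,-0.6,0],[0,-0.01,-0.84]],[[1.2,-0.6,0],[0,-0.01,-0.84]]]'

```text
t: 18.48
tool_pos: [0.4595, 0.2717, 0.2012]
tool_rot: [0.94, 0.341, -0.0, -0.0]
contact_force: [0.5, 0.6, -0.3]
grip_width: 0.0849
```

```bash
python3 -c "
from h import *
c=look(['reader']);save(c,'w9')
p=fit(c,'wrist','reader',.461,.271,-50)
to(p[0]/1e3,p[1]/1e3,.06,p[2]+90);to(p[0]/1e3,p[1]/1e3,.022,p[2]+90)"
```

```text
reader P0.95 [447.1 288.9] M0.67 mid [627.1 292.8] size [ 35.2 136.8] ang 87.8 box [328. 213. 413. 290.]
reader conf 0.67 mid [ 760.6 -193.   -12. ] origin [ 741.  -188.8] err 1.00
shift [-67.6, 549.6, 141.2] turn [-0.001, -0.001, -0.665] rows>=13.7 t 18.6833
shift [-67.6, 549.7, 179.2] turn [-0.001, -0.001, -0.665] rows>=14.0 t 18.6833
```

```bash
python3 - <<'E'
from h import *
c=cam('wrist')
for q in arm.trace('wrist','reader'): print(q['conf'],np.round(q['bbox']))
f=c['frame'].astype(int); m=((f[:,:,2]-f[:,:,0]>40)).astype(np.uint8)
n,l,st,ce=cv2.connectedComponentsWithStats(m); i=1+np.argmax(st[1:,4]); print(st[i])
k=cv2.convexHull(np.argwhere(l==i)[:,::-1].astype(np.float32))
r=cv2.minAreaRect((ray(c,k,.024)[:,:2]*1000).astype(np.float32)); print(r)
E
```

```text
0.89 [227. 127. 290. 231.]
[ 229  126   60   99 2745]
((459.64617919921875, 274.79998779296875), (63.6207160949707, 112.91146850585938), 39.72046661376953)
```

View pics/w9.png

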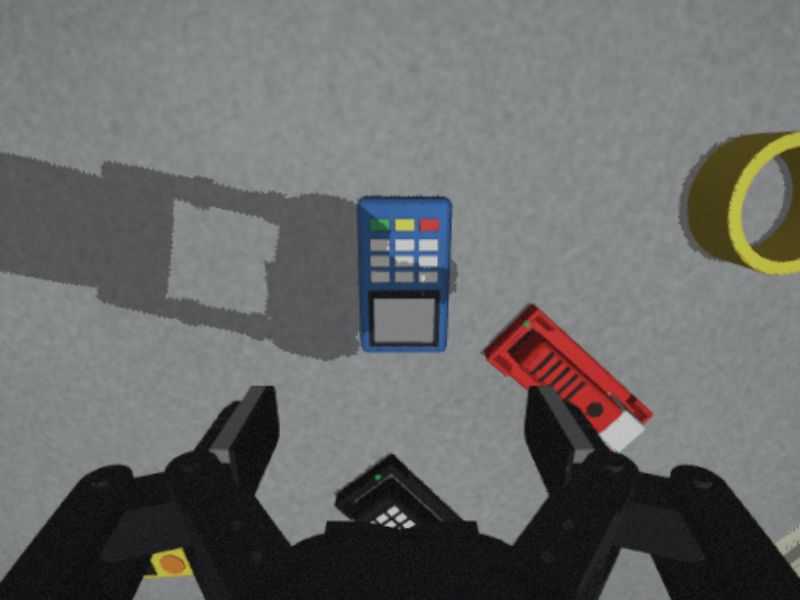

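```bash
python3 - <<'E'
from h import *
c=cam('wrist')
p=fit(c,'wrist','reader',.460,.272,-50)
to(p[0]/1e3,p[1]/1e3,.022,p[2]+90)
E
```

```text
reader conf 0.86 mid [461.8 272.8 -50.1] origin [449.  288.1] err 0.07
shift [1.8, 0.6, 179.8] turn [-0.001, -0.001, 0.001] rows>=4.3 t 18.8833
```

jog_arm --motion '[[[1.8,0.6,40],[0,0,0]],[[1.8,0.6,80],[0,0,0]],[[1.8,0.6,115],[0,0,0]],[[1.8,0.6,140],[0,0,0]],[[1.8,0.6,160],[0,0,0]],[[1.8,0.6,172],[0,0,0]],[[1.8,0.6,178],[0,0,0]],[[1.8,0.6,179.5],[0,0,0]],[[1.8,0.6,179.5],[0,0,0]]]'

```text
t: 19.63
tool_pos: [0.4624, 0.2731, 0.0228]
tool_rot: [0.94, 0.341, 0.001, -0.0]
contact_force: [-0.7, -0.1, 0.9]
grip_width: 0.0854
```

jog_arm --motion '[[[0,0,0],[0,0,0]],[[0,0,0],[0,0,0]],[[0,0,0],[0,0,0]],[[0,0,0],[0,0,0]],[[0,0,0],[0,0,0]],[[0,0,0],[0,0,0]],[[0,0,0],[0,0,0]],[[0,0,0],[0,0,0]]]' --grip -1

```text
t: 20.3
tool_pos: [0.4641, 0.274, 0.0248]
tool_rot: [0.94, 0.341, 0.003, -0.001]
contact_force: [-0.7, -0.4, 6.7]
grip_width: 0.0641
```

```bash
python3 -c "
from h import *
to(.70,-.265,.18,108.5)"
```

```text
shift [-164.2, 564.8, -155.8] turn [0.003, -0.004, -1.197] rows>=14.6 t 20.3
```

jog_arm --motion '[[[0,0,-10],[0,0,0]],[[0,0,-40],[0,0,0]],[[0,0,-80],[0,0,0]],[[-9,32,-110],[0.003,-0.004,-0.07]],[[-19,67,-125],[0.003,-0.004,-0.17]],[[-30,104,-138],[0.003,-0.004,-0.28]],[[-41,142,-146],[0.003,-0.004,-0.39]],[[-52,180,-150],[0.003,-0.004,-0.5]],[[-63,218,-154],[0.003,-0.004,-0.61]],[[-74,256,-155],[0.003,-0.004,-0.72]],[[-85,294,-155],[0.003,-0.004,-0.83]],[[-96,332,-155],[0.003,-0.004,-0.94]]]'

```text
t: 21.3
tool_pos: [0.603, -0.0446, 0.1802]
tool_rot: [0.681, 0.732, 0.0, -0.0]
contact_force: [1.0, 0.9, -2.0]
grip_width: 0.064
```

```bash
python3 -c "
from h import *
to(.70,-.265,.18,108.5)"
```

```text
shift [-226.8, 81.1, 0.1] turn [0.001, -0.001, -0.252] rows>=5.8 t 21.3
```

jog_arm --motion '[[[-36,13,0],[0,0,-0.05]],[[-73,26,0],[0,0,-0.1]],[[-110,40,0],[0,0,-0.15]],[[-147,53,0],[0,0,-0.2]],[[-184,66,0],[0,0,-0.25]],[[-210,75,0],[0,0,-0.252]],[[-227,81,0],[0,0,-0.252]],[[-227,81,0],[0,0,-0.252]],[[-227,81,0],[0,0,-0.252]],[[-227,81,0],[0,0,-0.252]]]'

```text
t: 22.13
tool_pos: [0.6991, -0.2642, 0.1796]
tool_rot: [0.584, 0.812, 0.001, -0.001]
contact_force: [0.2, -0.6, -3.0]
grip_width: 0.0642
```

```bash
python3 -c "
from h import *
c=look(['reader_cradle']);save(c,'w10')
fit(c,'wrist','reader_cradle',.643,-.282,18.5); print(arm.pinpoint('wrist','reader_cradle'))
o=arm.get_obs(); print(o['tool_pos'],o['contact_force'],o['grip_width'])"
```

```text
reader_cradle P0.77 [ 625.3 -287.2] M0.83 mid [ 621.  -290.2] size [86.1 89.4] ang 18.6 box [207.  54. 300. 147.]
reader_cradle conf 0.83 mid [ 646.2 -280.9   19.3] origin [ 627.4 -287.5] err 0.58
[{'at': [257.1, 107.4], 'conf': 0.77}]
[ 0.69981709 -0.26386915  0.18031516] [-0.53367649  0.39703487 -2.24935749] 0.06461825513786615
```

View pics/w10.png

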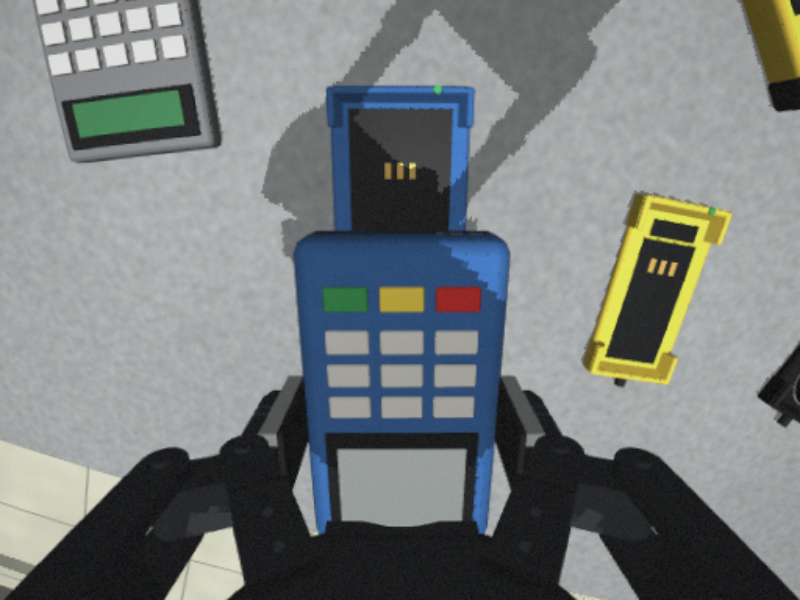

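```bash
python3 -c "
from h import *
c=cam('wrist');o=arm.get_obs(); R=Ro.from_quat(o['tool_rot'])
print(ray(c,np.array([[400,171],[350,110],[451,110]])*.64,.008).round(4)); print(ray(c,np.array([[328,88],[473,88]])*.64,.017).round(4))
P=ray(c,np.array([[402,243],[300,240],[505,240]])*.64,o['tool_pos'][2])
print((R.inv().apply(P-o['tool_pos'])*1000).round(1))
to(.645,-.2815,.065,108.8)"
```

```text
[[ 0.6286 -0.2876  0.008 ]
 [ 0.6032 -0.3295  0.008 ]
 [ 0.5828 -0.269   0.008 ]]
[[ 0.596  -0.3446  0.017 ]
 [ 0.5679 -0.2613  0.017 ]]
[[  1.2 -58.2  -0. ]
 [-27.9 -59.1  -0.1]
 [ 30.7 -59.2  -0. ]]
shift [0.9, -57.7, 115.3] turn [0.001, -0.001, -0.004] rows>=3.1 t 22.4333
```

```bash
python3 -c "
from h import *
to(.647,-.281,.062,108.6)"
```

```text
shift [0.8, -55.6, 118.3] turn [0.001, -0.001, -0.0] rows>=3.1 t 22.4333
```

jog_arm --motion '[[[0,-20,25],[0,0,0]],[[0.8,-40,52],[0,0,0]],[[0.8,-53,82],[0,0,0]],[[0.8,-55.6,105],[0,0,0]],[[0.8,-55.6,116],[0,0,0]],[[0.8,-55.6,118],[0,0,0]],[[0.8,-55.6,118],[0,0,0]],[[0.8,-55.6,118],[0,0,0]]]'

```text
t: 23.1
tool_pos: [0.6491, -0.2814, 0.0644]
tool_rot: [0.583, 0.812, 0.001, 0.002]
contact_force: [0.2, -0.1, -2.4]
grip_width: 0.0644
```

```bash
python3 -c "
from h import *
c=cam('wrist');save(c,'w11')
to(.647,-.281,.0328,108.6)"
```

```text
shift [1.5, -2.3, 32.2] turn [0.004, 0.003, 0.001] rows>=0.8 t 23.15
```

View pics/w11.png

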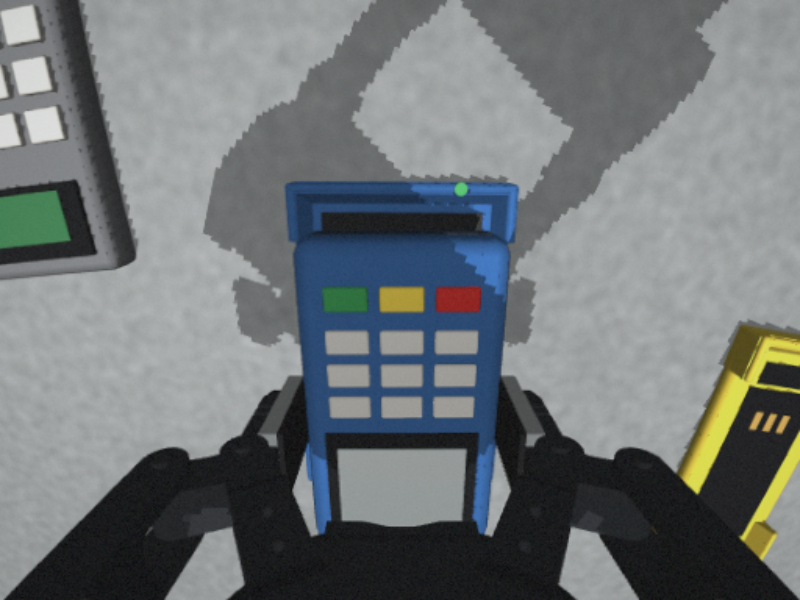

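```bash
python3 -c "
from h import *
c=cam('wrist');o=arm.get_obs(); R=Ro.from_quat(o['tool_rot'])
P=ray(c,np.array([[287,184],[517,184]])*.64,.017);print(P.round(4),(R.inv().apply(P-o['tool_pos'])*1000).round(1),o['tool_pos'])
to(.647,-.281,.0328,108.6)"
```

```text
[[ 0.5947 -0.3455  0.017 ]
 [ 0.5664 -0.2621  0.017 ]] [[-42.9 -72.5  47.8]
 [ 45.1 -72.6  47.6]] [ 0.64939641 -0.28161648  0.06502699]
shift [1.4, -2.2, 32.2] turn [0.004, 0.003, 0.0] rows>=0.8 t 23.2
```

jog_arm --motion '[[[0.3,-2.4,5],[0.004,0.003,0]],[[0.3,-2.4,13],[0.004,0.003,0]],[[0.3,-2.4,21],[0.004,0.003,0]],[[0.3,-2.4,27],[0.004,0.003,0]],[[0.3,-2.4,31],[0.004,0.003,0]],[[0.3,-2.4,32.5],[0.004,0.003,0]],[[0.3,-2.4,33],[0.004,0.003,0]],[[0.3,-2.4,33],[0.004,0.003,0]]]'

```text
t: 23.87
tool_pos: [0.6466, -0.2819, 0.0329]
tool_rot: [0.583, 0.812, -0.0, -0.001]
contact_force: [-2.5, 0.2, 5.3]
grip_width: 0.0642
```

Touching the floor at the expected height, so I release.

jog_arm --motion '[[[0,0,0],[0,0,0]],[[0,0,0],[0,0,0]],[[0,0,0],[0,0,0]],[[0,0,0],[0,0,0]],[[0,0,0],[0,0,0]],[[0,0,-8],[0,0,0]],[[0,0,-25],[0,0,0]],[[0,0,-60],[0,0,0]],[[0,0,-100],[0,0,0]],[[0,0,-140],[0,0,0]],[[0,0,-165],[0,0,0]],[[0,0,-165],[0,0,0]]]' --grip 1

```text
t: 24.87
tool_pos: [0.6516, -0.2844, 0.2081]
tool_rot: [0.583, 0.812, 0.001, 0.007]
contact_force: [1.2, -0.2, 1.0]
grip_width: 0.0852
```

```bash
python3 -c "
from h import *
c=look(['reader']); fit(c,'wrist','reader',.647,-.281,18.5,.008);fit(c,'wrist','reader_cradle',.647,-.281,18.5)
save(c,'w12'); to(.457,-.09,.2,-41)"
```

```text
reader P0.91 [ 626.5 -285.9] M0.58 mid [ 645.2 -281.4] size [116.4  66.6] ang 18.8 box [230. 120. 294. 225.]
reader conf 0.58 mid [ 645.  -282.    17.1] origin [ 625.9 -287.9] err 0.07
reader_cradle conf 0.83 mid [ 646.2 -281.7   18.3] origin [ 627.2 -288. ] err 3.83
shift [241.5, -117.5, -2.7] turn [-0.008, 0.004, 2.612] rows>=20.9 t 25.1167
```

```bash
python3 -c "
from h import *
to(.457,-.09,.2,139)"
```

```text
shift [241.5, -117.5, -2.7] turn [-0.003, -0.006, -0.53] rows>=6.4 t 25.1167
```

jog_arm --motion '[[[37,-18,-2],[0,0,-0.08]],[[74,-36,-2],[0,0,-0.16]],[[110,-54,-2],[0,0,-0.24]],[[147,-72,-2],[0,0,-0.32]],[[184,-90,-2],[0,0,-0.4]],[[220,-107,-2],[-0.003,-0.006,-0.5]],[[241.5,-117.5,-2],[-0.003,-0.006,-0.53]],[[241.5,-117.5,-2],[-0.003,-0.006,-0.53]],[[241.5,-117.5,-2],[-0.003,-0.006,-0.53]],[[241.5,-117.5,-2],[-0.003,-0.006,-0.53]]]'

```text
t: 25.95
tool_pos: [0.4572, -0.0903, 0.1986]
tool_rot: [0.35, 0.937, -0.0, -0.0]
contact_force: [0.3, -0.3, -0.7]
grip_width: 0.0856
```

```bash
python3 -c "
from h import *
c=look(['scanner']); p=fit(c,'wrist','scanner',.457,-.09,49);save(c,'w13')
to(p[0]/1e3,p[1]/1e3,.026,p[2]+90)"
```

```text
scanner P0.80 [ 443.2 -103.8] M0.78 mid [455.4 -89.4] size [105.7  37.7] ang 49.0 box [242. 130. 280. 225.]
scanner conf 0.78 mid [456.6 -87.6  48. ] origin [ 443.2 -102.4] err 0.14
shift [3.1, 1.7, 173.1] turn [-0.0, -0.0, 0.016] rows>=4.2 t 26.15
```

jog_arm --motion '[[[2,1.5,40],[0,0,0.01]],[[2,1.5,80],[0,0,0.01]],[[2,1.5,115],[0,0,0.01]],[[2,1.5,140],[0,0,0.01]],[[2,1.5,158],[0,0,0.01]],[[2,1.5,168],[0,0,0.01]],[[2,1.5,172.5],[0,0,0.01]],[[2,1.5,172.5],[0,0,0.01]]]'

```text
t: 26.82
tool_pos: [0.4572, -0.0886, 0.0259]
tool_rot: [0.356, 0.935, -0.0, -0.001]
contact_force: [-0.1, 0.7, 0.1]
grip_width: 0.0854
```

jog_arm --motion '[[[0,0,0],[0,0,0]],[[0,0,0],[0,0,0]],[[0,0,0],[0,0,0]],[[0,0,0],[0,0,0]],[[0,0,0],[0,0,0]],[[0,0,0],[0,0,0]],[[0,0,0],[0,0,0]],[[0,0,0],[0,0,0]],[[0,0,0],[0,0,0]],[[0,0,0],[0,0,0]]]' --grip -1

```text
t: 27.65
tool_pos: [0.4585, -0.089, 0.0272]
tool_rot: [0.356, 0.935, 0.0, 0.001]
contact_force: [-0.5, -0.5, 6.0]
grip_width: 0.0366
```

```bash
python3 -c "
from h import *
to(.70,-.0785,.18,99)"
```

```text
shift [-173.6, 168.4, -152.6] turn [0.001, 0.001, 0.686] rows>=6.9 t 27.65
```

jog_arm --motion '[[[0,0,-10],[0,0,0]],[[0,0,-40],[0,0,0]],[[0,0,-80],[0,0,0.03]],[[-24,23,-110],[0,0,0.12]],[[-50,48,-130],[0,0,0.22]],[[-76,74,-145],[0.001,0.001,0.32]],[[-102,99,-152],[0.001,0.001,0.42]],[[-128,124,-152],[0.001,0.001,0.52]],[[-152,148,-152],[0.001,0.001,0.62]],[[-173.6,168.4,-152],[0.001,0.001,0.686]],[[-173.6,168.4,-152],[0.001,0.001,0.686]],[[-173.6,168.4,-152],[0.001,0.001,0.686]]]'

```text
t: 28.65
tool_pos: [0.7004, -0.0782, 0.1788]
tool_rot: [0.649, 0.761, -0.0, -0.001]
contact_force: [-1.0, -0.7, -0.8]
grip_width: 0.0368
```

```bash
python3 -c "
from h import *
c=look(['scanner_cradle']);save(c,'w14')
o=arm.get_obs(); print(o['tool_pos'],o['contact_force'],o['grip_width'])"
```

```text
scanner_cradle P0.56 [629.6 -92.5] M0.92 mid [625.2 -91.1] size [87.7 65.6] ang 9.2 box [221.  62. 290. 154.]
[ 0.69831801 -0.07847243  0.17903533] [-0.83638611  0.87515445 -1.11189825] 0.036744093535656594
```

View pics/w14.png

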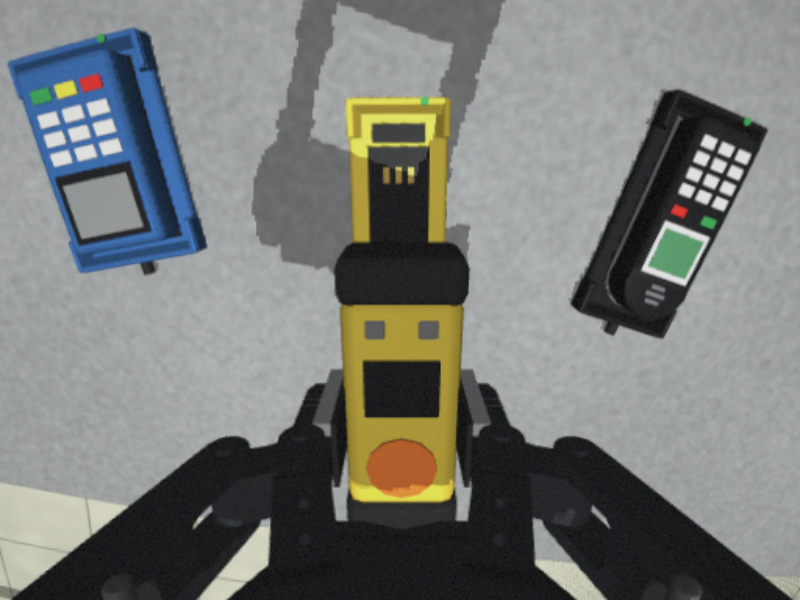

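```bash
python3 -c "
from h import *
c=cam('wrist');o=arm.get_obs(); R=Ro.from_quat(o['tool_rot'])
print(ray(c,np.array([[398,175]])*.64,.008).round(4)); print(ray(c,np.array([[347,100],[450,100]])*.64,.017).round(4))
P=ray(c,np.array([[402,250]])*.64,o['tool_pos'][2])
print((R.inv().apply(P-o['tool_pos'])*1000).round(1))
to(.649,-.0885,.065,99.1)"
```

```text
[[ 0.6262 -0.091   0.008 ]]
[[ 0.5871 -0.1286  0.017 ]
 [ 0.5772 -0.0668  0.017 ]]
[[  1.1 -56.4   0.1]]
shift [-2.1, -50.1, 114.4] turn [-0.002, -0.001, -0.001] rows>=3.0 t 28.85
```

jog_arm --motion '[[[0,-20,25],[0,0,0]],[[-2,-40,52],[0,0,0]],[[-2,-49,82],[0,0,0]],[[-2,-50,103],[0,0,0]],[[-2,-50,112],[0,0,0]],[[-2,-50,113],[0,0,0]],[[-2,-50,113],[0,0,0]],[[-2,-50,113],[0,0,0]]]'

```text
t: 29.52
tool_pos: [0.651, -0.0887, 0.0686]
tool_rot: [0.649, 0.761, 0.0, 0.001]
contact_force: [0.9, -0.8, -1.3]
grip_width: 0.0366
```

```bash
python3 -c "
from h import *
c=cam('wrist');save(c,'w15')
to(.649,-.0885,.0352,99.1)"
```

```text
shift [0.6, -2.3, 33.7] turn [0.002, 0.001, -0.001] rows>=0.8 t 29.5667
```

View pics/w15.png

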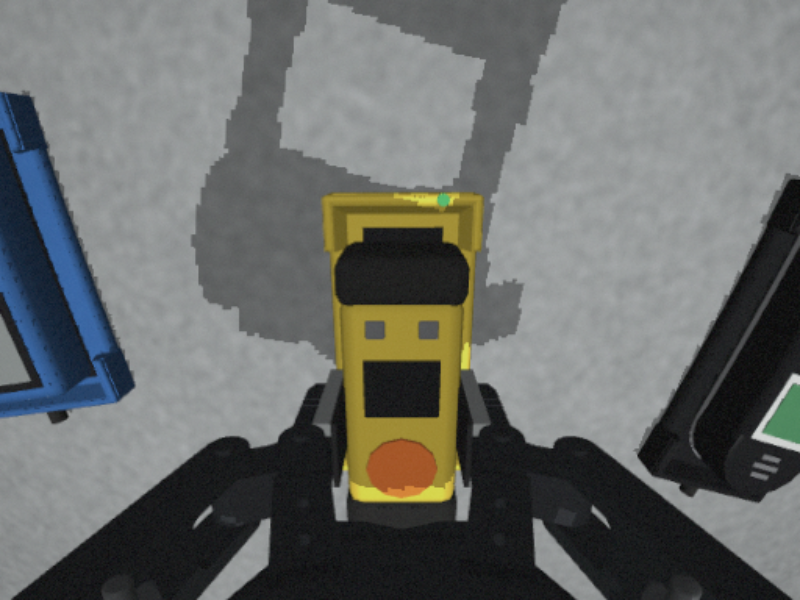

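```bash
python3 -c "
from h import *
c=cam('wrist');o=arm.get_obs(); R=Ro.from_quat(o['tool_rot'])
P=ray(c,np.array([[324,195],[482,195]])*.64,.017);print(P.round(4),(R.inv().apply(P-o['tool_pos'])*1000).round(1),o['tool_pos'])
P=ray(c,np.array([[402,246],[402,252]])*.64,o['tool_pos'][2]+.002)
print((R.inv().apply(P-o['tool_pos'])*1000).round(1))"
```

```text
[[ 0.5887 -0.1287  0.017 ]
 [ 0.5789 -0.0673  0.017 ]] [[-29.6 -68.1  51.7]
 [ 32.6 -68.2  51.6]] [ 0.65118407 -0.08867152  0.06881652]
[[  1.  -57.7  -2.1]
 [  1.  -56.   -2.1]]
```

jog_arm --motion '[[[0.5,-2.2,5],[0.002,0.001,0]],[[0.5,-2.2,13],[0.002,0.001,0]],[[0.5,-2.2,21],[0.002,0.001,0]],[[0.5,-2.2,27],[0.002,0.001,0]],[[0.5,-2.2,31],[0.002,0.001,0]],[[0.5,-2.2,33],[0.002,0.001,0]],[[0.5,-2.2,34.2],[0.002,0.001,0]],[[0.5,-2.2,34.5],[0.002,0.001,0]],[[0.5,-2.2,34.5],[0.002,0.001,0]]]'

```text
t: 30.37
tool_pos: [0.6487, -0.0885, 0.0352]
tool_rot: [0.649, 0.761, -0.0, -0.001]
contact_force: [-2.9, 1.0, 6.4]
grip_width: 0.0369
```

jog_arm --motion '[[[0,0,0],[0,0,0]],[[0,0,0],[0,0,0]],[[0,0,0],[0,0,0]],[[0,0,0],[0,0,0]],[[0,0,0],[0,0,0]],[[0,0,0],[0,0,0]],[[0,0,0],[0,0,0]],[[0,0,-15],[0,0,0]],[[0,0,-45],[0,0,0]],[[0,0,-85],[0,0,0]],[[0,0,-125],[0,0,0]],[[0,0,-165],[0,0,0]]]' --grip 1

```text
t: 31.37
tool_pos: [0.6486, -0.0884, 0.2028]
tool_rot: [0.649, 0.761, -0.0, -0.001]
contact_force: [-0.1, -0.7, -0.1]
grip_width: 0.0855
```

jog_arm --motion '[[[0,0,-40],[0,0,0]],[[0,0,-60],[0,0,0]],[[0,0,-60],[0,0,0]],[[0,0,-60],[0,0,0]],[[0,0,-60],[0,0,0]],[[0,0,-60],[0,0,0]]]'

```text
t: 31.87
tool_pos: [0.6472, -0.0882, 0.2607]
tool_rot: [0.649, 0.761, -0.001, -0.002]
contact_force: [0.3, 0.2, -0.4]
grip_width: 0.0855
```

```bash
python3 - <<'E'
from h import *
c=cam('wrist');save(c,'w16')
for t,x,y,a in (('phone',.629,.094,-9),('torch',.625,.291,-1),('reader',.646,-.281,18.5),('scanner',.649,-.088,9)):
    for n,z in ((t,.008),(t+'_cradle',0)):
        try:
            if t in('torch',) : raise KeyError
            fit(c,'wrist',n,x,y,a,z)
        except Exception as e: print(n,repr(e)[:40])
c=cam('top')
for t in ('phone','torch','reader','scanner'):
    print(t,[(round(q['conf'],2),ray(c,q['at'],.01)[0,:2].round(3)) for q in arm.pinpoint('top',t)[:1]])
print(arm.get_obs()['contact_force'])
E
```

```text
phone conf 0.77 mid [629.6  94.4  -8.2] origin [609.9  97.2] err 0.15
phone_cradle conf 0.55 mid [628.   94.1  -7.3] origin [608.1  96.7] err 2.29
torch KeyError()
torch_cradle KeyError()
reader conf 0.73 mid [ 644.2 -280.9   17.8] origin [ 625.2 -287.1] err 0.10
reader_cradle conf 0.96 mid [ 648.5 -278.1   21.4] origin [ 629.9 -285.4] err 4.64
scanner conf 0.59 mid [650.6 -86.3   9.8] origin [630.9 -89.7] err 0.18
scanner_cradle conf 0.53 mid [662.  -90.    5.3] origin [642.1 -91.9] err 0.92
phone [(0.61, array([0.617, 0.095]))]
torch []
reader [(0.68, array([ 0.63 , -0.301]))]
scanner []
[ 0.90700395 -0.03306772  0.02094351]
```

View pics/w16.png

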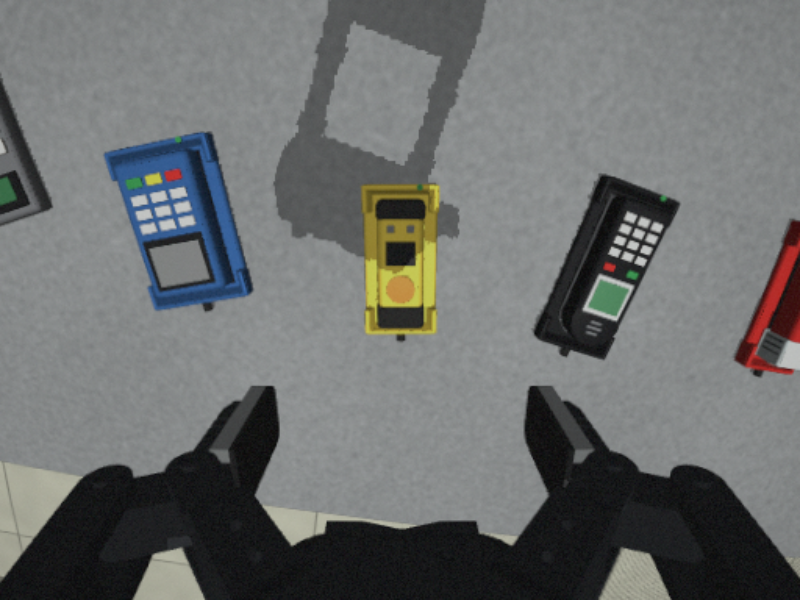

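```bash
python3 -c "
from station import arm
print(arm.sign_off())"
```

```text
the job is handed in; nothing more can be done
None
```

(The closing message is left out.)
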